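Close the forked clamp strap over the loaded nest

ROBOT

A 6-joint arm with a two-finger parallel gripper is mounted at the origin on the work surface. World frame = base frame: x ahead of the robot, y to its left, z up, the work surface at z = 0. Lengths are in m, angles in rad, forces in N, time in s.
With the tool pointing down it reaches from about 0.25 to 0.725 m from the base axis. Payload 4 kg.
Tool frame: the origin (TCP) lies on the centre line of the jaws, within the pads' length; the fingertips stand ahead of it and the grasp point (between the pads) lies 11 mm behind it (bot.tip_extent is the z of the fingertips in the tool frame, in m); z points along the fingers, y is the direction in which the jaws open and shut (so a half turn about z gives the same grasp; the last joint's range is limited). The gripper opens to 85 mm and grips with 20 to 120 N. Pads are 22 mm wide; open, the fingers measure 114 mm over their backs; the gripper's body (76 mm by 85 mm) begins 54 mm behind the grasp point. The pads swing forward as they close: fully open they stand 13 mm farther back than shut.
Start: joints at [1.295, 0.241, 0.005, 1.335, 0, 1.571], TCP at [0.136, 0.481, 0.239] pointing down, gripper open.
Joint ranges: [-2.72, 2.72], [-1.05, 1.87], [-1.09, 1.28], [-1.99, 2.15], [-1.42, 1.44], [-3.14, 3.14]. Speed limits (rad/s): [2.79, 2.79, 3.14, 3.14, 3.14, 3.14].

INTERFACE

Orientations are given as a unit quaternion [x, y, z, w].
In Python, from workcell import bot gives the robot as it stands.
- The arm moves only by the shell command python3 -m jog 'ROWS'. ROWS is JSON, a list that holds one entry, the list of rows, each a list of 7 numbers: the shift along the world's x, y, z in m, then the turn, a rotation vector about the world's x, y, z in degrees, then the closure in counts, from 0 (fully open) to 255 (shut). In form: [[[tx, ty, tz, ax, ay, az, fingers], ...]]. A call has 1 to 10 rows; each row is the pose to reach, as a shift and turn from the pose commanded when the call began; what a row does not reach only later rows make up. A row lasts 1/12 s, in which the tool goes at most 41.7 mm and 7.16 degrees, less where a joint would pass 70% of its speed; a pose out of reach is approached as far as the arm can. A call with a gripper value outside its range is refused whole. The fingers move at their own pace and stop on an object; the grip force is fixed at half the most. Time passes only in rows, so rows that repeat a pose let the fingers close. It gives the time, the measured TCP pose, the force and the opening at its end, in the units of the state.
- bot.get_obs(): the state, without advancing time (a new reading comes with each control period).
- bot.camera(name): name is "scene" or "top"; returns the picture (384x512x3 uint8, blue, green, red); there is no depth.
- bot.camera_model(name): a dict with "K" (3x3 intrinsics, pixels), "k1" (the pictures are not rectified: a ray, as slopes to the right and down, at radius r is drawn at 1 + k1 r^2 times it, then the intrinsics apply), "T" (4x4, takes a point from camera to world coordinates). Camera axes: x right, y down, z forward; pixel columns grow to the right and rows downward; lengths in m; the calibration is good to about 2 mm. A picture is of the moment at which its call begins. camera_model takes no time and is no camera call.
- bot.job_done(): hands the job in, once; it reports no verdict.
The state is a dict: "clock": time; "joint_pos": joint angles; "joint_vel": joint speeds; "tau": joint torques, N m; "eef_pos": TCP position; "tool_rot": TCP orientation; "ft_force": force on the tool from outside, world axes, zero at the start; "ft_torque": the same for the moment, N m; "grip_width": finger opening in m.
Only numpy, scipy, OpenCV 4.12 (cv2) and the standard library are available. Lean on these libraries where they do the work, as an engineer would, in place of code of your own. Each camera call takes 0.05 s, during which the arm holds its last target. There are 200 camera calls.

TASK

The clamp strap on the machining fixture sits loose on its tall headed bolt, between two nests. Take it by its black grip, lift it clear and swing it about that bolt over the nest that holds the round cast pump cover (not the one with the thin square plastic cap), then set it down so that its fork drops over the short stud beyond the cover and the strap lies flat on the plate. Let go of it.

Things in the scene. Friction and masses are not known exactly. Their poses are not given: they have to be found in the camera images.
- fixture: Steel plate 285 x 410 mm; its top (deck) is 30 mm above the table. Origin: tall pivot bolt's axis, table level; z up. Bolt: 12 mm shank, 34 mm head, 85 to 98 mm above the deck. Two equal studs, 10 mm thick, 30 mm high above the deck, at (90, 156) and (90, -156) mm, 180 mm from the bolt. Nest centres half-way to them, at (45, 78) and (45, -78) mm: one holds the cover, one a 68 mm square cap 4 mm high.
- strap_handle (a point): Centre of the black grip on the loose 0.4 kg aluminium strap (56 mm wide): a block 50 mm long along the strap (x, towards the fork), 16 mm thick across it (y), 50 mm high, 75 mm above the table at rest. Strap's top 25 mm below this point; its 24 mm hole on the bolt 90 mm behind (-x). Starts within 25 deg of the fixture's +x. A lift of 35 to 60 mm clears the studs and stays under the bolt's head.
- strap_fork (a point): Middle of the strap's fork slot, at the underside of the strap's 12 mm feet (on the deck at rest), 180 mm from the pivot hole, 90 mm beyond the grip's centre and 45 mm below it. Slot 30 mm wide, open at the strap's end, from 156 to 212 mm from the hole, between two 13 mm prongs. x along the strap to the fork, z up.
- cover_center (a point): Centre of the top of the cast pump cover: a dark round disc 82 mm across with six bolt ears (100 mm over them), fixed in its nest, 10 mm high above the deck, 90 mm from the bolt. The closed strap passes 2 mm above it with the grip right over this point. The stud to use lies on the line from the bolt through this point, 90 mm beyond it.

How it is judged:
At the end, for the whole second after the job is handed in: The strap lies flat on the deck (tilt under 4 deg, its feet within 7 mm of the deck), at rest and let go, its grip within 25 mm of the cast cover's centre, seen from above, and the middle of its fork slot within 18 mm, along each axis of the fixture, of the stud beyond that cover (horizontal distance between strap_handle and cover_center below 0.025 m and x of strap_fork in the frame of fixture between 0.072 and 0.108 m and (y of strap_fork in the frame of fixture between 0.138 and 0.174 m or y of strap_fork in the frame of fixture between -0.174 and -0.138 m) and z of strap_fork in the frame of fixture below 0.037 m and angle between strap_handle's own z axis and vertical below 0.07 rad and linear speed of strap below 0.02 m/s); the robot touches nothing.
It also fails if it takes over 37 s, if anything falls off the work surface, if the arm or the gripper's body presses on something with over 40 N, if the wrist force passes 120 N, or if a joint passes its speed limit or range.

## Working session

There is one attempt and no reset: what is moved stays moved. The work goes in short steps, Python scripts to look and compute and a shell command to move; the robot and the scene stay as the last step left them, time stands still between calls to the robot, and variables do not carry over. Pictures are saved under pics/ and viewed, about 8 in all and at most 12, crops included, and the job is handed in when it is done.

```bash
mkdir -p pics; ls; python3 - <<'E'
from workcell import bot
import cv2,numpy as np
for n in("scene","top"):
    cv2.imwrite(f"pics/{n}0.png",bot.camera(n)); m=bot.camera_model(n); print(n,m)
o=bot.get_obs();print(o, bot.tip_extent)
E
```

```text
pics
scene {'K': array([[421.95736445,   0.        , 259.32786838],
       [  0.        , 421.95736445, 187.98100258],
       [  0.        ,   0.        ,   1.        ]]), 'k1': 0.04870983963285208, 'T': array([[-4.14220089e-01,  7.33735354e-01, -5.38566754e-01,
         9.65224191e-01],
       [ 9.10176615e-01,  3.33599109e-01, -2.45540554e-01,
         1.79437990e-01],
       [-4.96396258e-04, -5.91898695e-01, -8.06012214e-01,
         6.15246649e-01],
       [ 0.00000000e+00,  0.00000000e+00,  0.00000000e+00,
         1.00000000e+00]])}
top {'K': array([[382.42473234,   0.        , 249.99906928],
       [  0.        , 382.42473234, 191.8713462 ],
       [  0.        ,   0.        ,   1.        ]]), 'k1': -0.06356049575637153, 'T': array([[ 0.02593389, -0.99076222,  0.13310768,  0.52581358],
       [-0.99949337, -0.02324096,  0.02174547, -0.00993616],
       [-0.01845104, -0.13360419, -0.990863  ,  0.73519993],
       [ 0.        ,  0.        ,  0.        ,  1.        ]])}
{'clock': 0.1, 'joint_pos': array([ 1.29503082e+00,  2.41351730e-01,  3.85635162e-03,  1.33518641e+00,
       -1.21932326e-05,  1.57079969e+00]), 'joint_vel': array([ 3.97678704e-04, -1.44537232e-03,  3.70196508e-03, -4.67921150e-04,
       -4.96396550e-04, -3.48116863e-05]), 'tau': array([ 5.73270745e-05, -3.73136795e+01,  2.53010470e+01,  1.08101073e-02,
       -4.78552477e-05, -4.21031785e-06]), 'eef_pos': array([0.13599644, 0.48058162, 0.23849393]), 'tool_rot': array([ 1.37447871e-01,  9.90508553e-01, -9.34622313e-04, -1.23534591e-04]), 'ft_force': array([-0.26102929,  0.22875346, -0.25165592]), 'ft_torque': array([ 0.03800054,  0.03400377, -0.05715237]), 'grip_width': 0.08541416868092001} 0.008
```

View pics/top0.png

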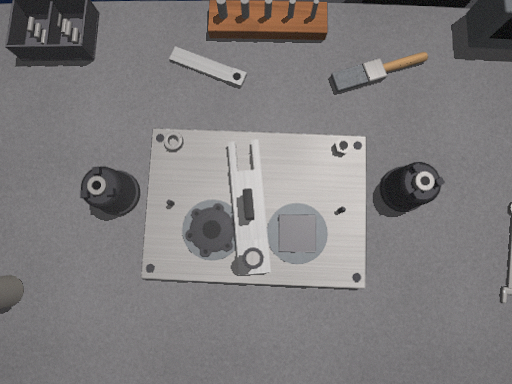

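View pics/scene0.png

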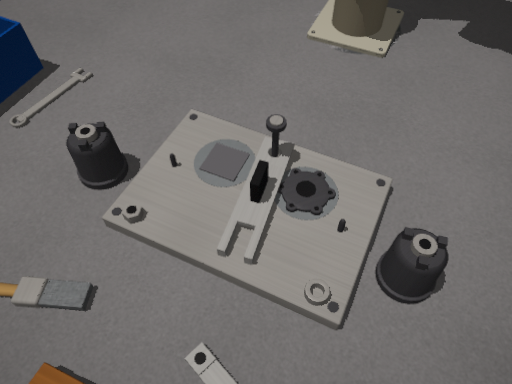

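The top view shows the bolt head at about (253,258), the grip at (249,204) and the fork at about (243,145). The cover is at (211,229), with its stud at (170,204). The cap is at (297,233), with its stud at (341,210). I'll zoom in to measure these.

```bash
cat > h.py <<'E'
import cv2,numpy as np
from workcell import bot
def ray(n,uv):
    m=bot.camera_model(n);K=m["K"]
    p=cv2.undistortPoints(np.array([[uv]],float),K,np.array([m["k1"],0,0,0,0]))[0,0]
    return m["T"][:3,3],m["T"][:3,:3]@np.array([p[0],p[1],1])
def at(n,uv,z):
    o,d=ray(n,uv);return (o+d*(z-o[2])/d[2])
def proj(n,P):
    m=bot.camera_model(n);T=np.linalg.inv(m["T"])
    r=cv2.Rodrigues(T[:3,:3])[0]
    return cv2.projectPoints(np.atleast_2d(P).astype(float),r,T[:3,3],m["K"],np.array([m["k1"],0,0,0,0]))[0][:,0]
E
python3 - <<'E'
from h import *
im=cv2.imread("pics/top0.png")[125:295,140:370]
cv2.imwrite("pics/z1.png",cv2.resize(im,None,fx=3.4,fy=3.4,interpolation=cv2.INTER_CUBIC))
for l,uv,z in [("bolt",(253,258),.128),("coverc",(211,229),.04),("studL",(170,204),.06),("studR",(341,210),.06),("grip",(249,204),.1)]: print(l,at("top",uv,z))
E
```

```text
bolt [ 0.50285932 -0.00403225  0.128     ]
coverc [0.54950623 0.0743939  0.04      ]
studL [0.59131087 0.14720158 0.06      ]
studR [ 0.58793746 -0.15695644  0.06      ]
grip [0.59068084 0.00514163 0.1       ]
```

View pics/z1.png

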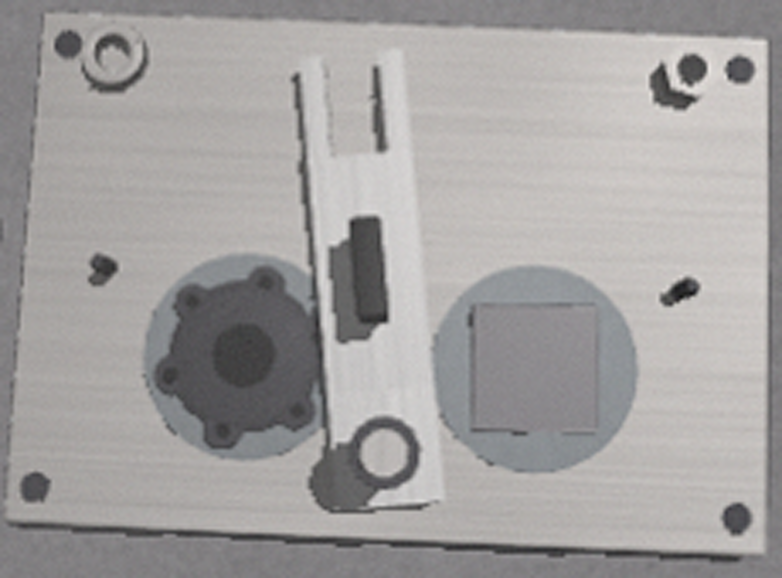

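```bash
python3 - <<'E'
from h import *
from scipy.optimize import least_squares
f=lambda X:((X[0]+.5)/3.4-.5+140,(X[1]+.5)/3.4-.5+125)
W=lambda X,z:at("top",f(X),z)[:2]
obs=[((387,453),.128,(0,0)),((106,267),.06,(90,156)),((688,288),.06,(90,-156)),((245,357),.03,(45,78)),((535,368),.03,(45,-78))]
w=np.array([W(a,z) for a,z,_ in obs]);F=np.array([c for *_,c in obs])/1000
R=lambda t:np.array([[np.cos(t),-np.sin(t)],[np.sin(t),np.cos(t)]])
s=least_squares(lambda p:(F@R(p[2]).T+p[:2]-w).ravel(),[.5,0,0])
print("fix",s.x,np.degrees(s.x[2]));print((s.fun.reshape(-1,2)*1000).round(1))
x=s.x;G=lambda p:R(x[2])@(np.array(p)/1000)+x[:2]
print("coverc",G((45,78)),"stud",G((90,156)),"cover meas",W((245,355),.04))
g=W((367,266),.1);print("grip",g,"from bolt",np.linalg.norm(g-x[:2]),np.degrees(np.arctan2(*(g-x[:2])[::-1])))
a,b=W((353,217),.1),W((361,320),.1);print("grip edge ang",np.degrees(np.arctan2(*(a-b)[::-1])),np.linalg.norm(a-b))
a,b=W((404,50),.05),W((443,500),.05);print("strap edge ang",np.degrees(np.arctan2(*(a-b)[::-1])),np.linalg.norm(a-b))
a,b=W((312,57),.05),W((404,50),.05);print("fork end",(a+b)/2,np.linalg.norm(a-b))
c=W((360,153),.05);print("slot bottom",c)
from scipy.spatial.transform import Rotation as Ro
print(Ro.from_quat(bot.get_obs()["tool_rot"]).as_matrix().round(3))
E
```

```text
fix [ 0.50209056 -0.00449342 -0.01323955] -0.7585702530460195
[[-1.   0.3]
 [ 1.3  4.5]
 [ 0.9 -2.9]
 [-0.6 -1.4]
 [-0.7 -0.5]]
coverc [0.54811927 0.07290398] stud [0.59414798 0.15030138] cover meas [0.54943384 0.07310376]
grip [0.59249913 0.00754855] from bolt 0.09120700433203524 7.586858678648037
grip edge ang 6.0103220725419995 0.05101548963146566
strap edge ang 6.142471959933461 0.24051109021330033
fork end [0.71343826 0.01692302] 0.05005703216134664
slot bottom [0.65854418 0.0143107 ]
[[-0.962  0.272 -0.001]
 [ 0.272  0.962 -0.002]
 [-0.    -0.002 -1.   ]]
```

```bash
python3 -m jog '[[[0.02,-0.02,0,0,0,2,0],[0.05,-0.05,0,0,0,5,0],[0.076,-0.08,0,0,0,8,0],[0.1,-0.105,0,0,0,10,0],[0.126,-0.131,0,0,0,12,0],[0.15,-0.157,0,0,0,14,0],[0.176,-0.184,0,0,0,16,0],[0.2,-0.21,0,0,0,18,0],[0.226,-0.236,0,0,0,20,0],[0.25,-0.262,0,0,0,22,0]]]'; python3 -m jog '[[[0.026,-0.027,0,0,0,0,0],[0.052,-0.054,0,0,0,0,0],[0.078,-0.081,-0.005,0,0,0,0],[0.104,-0.108,-0.01,0,0,0,0],[0.13,-0.135,-0.02,0,0,0,0],[0.156,-0.16,-0.03,0,0,0,0],[0.182,-0.187,-0.04,0,0,0,0],[0.2,-0.205,-0.05,0,0,0,0],[0.206,-0.212,-0.06,0,0,0,0],[0.206,-0.212,-0.06,0,0,0,0]]]'; python3 -c "
from workcell import bot
import cv2
from scipy.spatial.transform import Rotation as R
o=bot.get_obs();print(o['eef_pos'],R.from_quat(o['tool_rot']).as_matrix().round(3),o['joint_pos'].round(2))
cv2.imwrite('pics/top1.png',cv2.resize(bot.camera('top')[110:300,130:380],None,fx=3,fy=3));
cv2.imwrite('pics/sc1.png',cv2.resize(bot.camera('scene')[60:300,100:400],None,fx=2.5,fy=2.5))"
```

```text
clock: 0.93
eef_pos: [0.387, 0.2174, 0.2391]
tool_rot: [-0.055, 0.998, -0.0, -0.0]
ft_force: [0.8, 1.3, 0.0]
grip_width: 0.0854
clock: 1.77
eef_pos: [0.5915, 0.0052, 0.1757]
tool_rot: [-0.052, 0.999, 0.0, -0.003]
ft_force: [0.4, -0.3, -0.8]
grip_width: 0.0856
[0.59150536 0.00520357 0.1757413 ] [[-0.994 -0.105 -0.005]
 [-0.105  0.994 -0.   ]
 [ 0.005  0.    -1.   ]] [ 0.01  0.46  0.15  1.27 -0.   -0.1 ]
```

View pics/sc1.png

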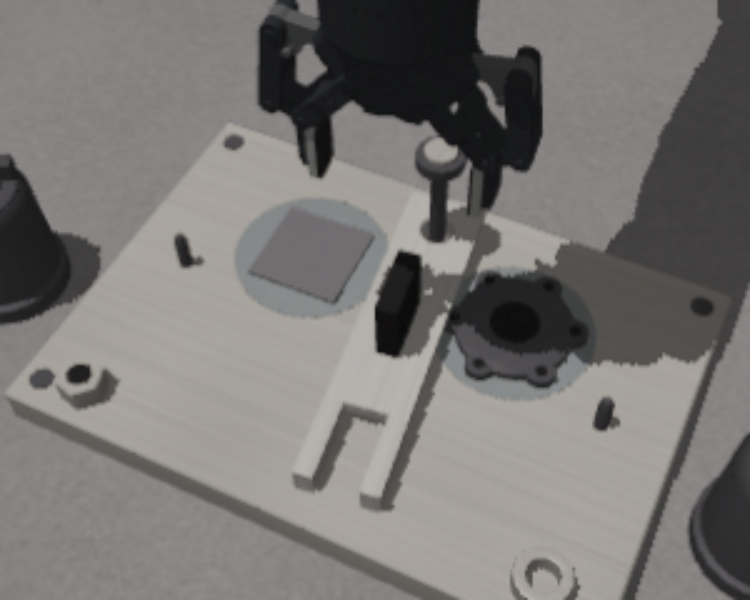

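The scene view shows the fingers straddling the strap line, with nothing between them and the grip at (398,303). I'll go down and close.

```bash
python3 -m jog '[[[0,0.001,-0.02,0,0,0,0],[0.001,0.001,-0.04,0,0,0,0],[0.001,0.001,-0.06,0,0,0,0],[0.001,0.001,-0.075,0,0,0,0],[0.001,0.001,-0.09,0,0,0,0],[0.001,0.001,-0.1,0,0,0,0],[0.001,0.001,-0.106,0,0,0,0],[0.001,0.001,-0.108,0,0,0,0],[0.001,0.001,-0.108,0,0,0,0],[0.001,0.001,-0.108,0,0,0,0]]]'; python3 -m jog '[[[0,0,0,0,0,0,100],[0,0,0,0,0,0,200],[0,0,0,0,0,0,255],[0,0,0,0,0,0,255],[0,0,0,0,0,0,255],[0,0,0,0,0,0,255],[0,0,0,0,0,0,255],[0,0,0,0,0,0,255],[0,0,0,0,0,0,255],[0,0,0,0,0,0,255]]]'
```

```text
clock: 2.7
eef_pos: [0.5937, 0.0085, 0.0724]
tool_rot: [-0.054, 0.999, 0.0, 0.001]
ft_force: [-0.0, 0.3, -0.1]
grip_width: 0.0854
clock: 3.53
eef_pos: [0.5933, 0.0078, 0.0714]
tool_rot: [-0.054, 0.999, -0.0, 0.0]
ft_force: [1.0, -1.0, 1.7]
grip_width: 0.0153
```

```bash
python3 -m jog '[[[0,0,0.005,0,0,0,255],[0,0,0.01,0,0,0,255],[0,0,0.016,0,0,0,255],[0,0,0.022,0,0,0,255],[0,0,0.028,0,0,0,255],[0,0,0.034,0,0,0,255],[0,0,0.04,0,0,0,255],[0,0,0.045,0,0,0,255],[0,0,0.045,0,0,0,255],[0,0,0.045,0,0,0,255]]]'; python3 - <<'E'
from h import *
o=bot.get_obs();p=o['eef_pos'];print(p,o['ft_force'],o['grip_width'])
cv2.imwrite('pics/sc2.png',cv2.resize(bot.camera('scene')[60:300,100:400],None,fx=2.5,fy=2.5))
b=np.array([.5021,-.0045]);r=p[:2]-b;print(np.linalg.norm(r),np.degrees(np.arctan2(r[1],r[0])))
for t in np.arange(0,54,5.3):
    c,s=np.cos(np.radians(t)),np.sin(np.radians(t));print(round(t,1),((np.array([[c,-s],[s,c]])@r)-r).round(4))
E
```

```text
clock: 4.37
eef_pos: [0.5935, 0.0081, 0.1168]
tool_rot: [-0.054, 0.999, -0.0, 0.001]
ft_force: [0.3, -0.1, -4.5]
grip_width: 0.0152
[0.59347077 0.0081066  0.11680836] [ 0.29864684 -0.12715431 -4.47431395] 0.01523243247354172
0.0922363488526082 7.855609232596531
0.0 [0. 0.]
5.3 [-0.0016  0.0084]
10.6 [-0.0039  0.0166]
15.9 [-0.0069  0.0245]
21.2 [-0.0107  0.0322]
26.5 [-0.0152  0.0394]
31.8 [-0.0204  0.0463]
37.1 [-0.0261  0.0526]
42.4 [-0.0324  0.0583]
47.7 [-0.0392  0.0635]
53.0 [-0.0465  0.068 ]
```

View pics/sc2.png

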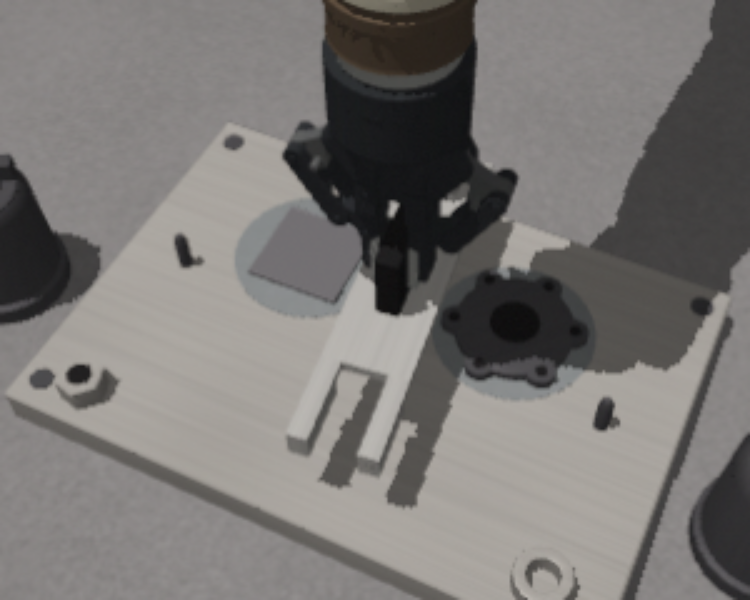

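The scene view shows the strap held level, with the fork at about (340,410) clear of the deck. Force (4.5 N) and opening (15 mm) agree with a held strap. Now I'll swing it.

```bash
python3 -m jog '[[[-0.0016,0.0084,0,0,0,5.3,255],[-0.0039,0.0166,0,0,0,10.6,255],[-0.0069,0.0245,0,0,0,15.9,255],[-0.0107,0.0322,0,0,0,21.2,255],[-0.0152,0.0394,0,0,0,26.5,255],[-0.0204,0.0463,0,0,0,31.8,255],[-0.0261,0.0526,0,0,0,37.1,255],[-0.0324,0.0583,0,0,0,42.4,255],[-0.0392,0.0635,0,0,0,47.7,255],[-0.0465,0.068,0,0,0,53,255]]]';python3 -m jog '[[[0,0,0,0,0,0,255],[0,0,0,0,0,0,255],[0,0,0,0,0,0,255]]]'; python3 - <<'E'
from h import *
from scipy.spatial.transform import Rotation as R
o=bot.get_obs();M=R.from_quat(o['tool_rot']).as_matrix();print(o['eef_pos'],M.round(3),np.degrees(np.arctan2(M[1,1],M[0,1]))-90)
a=cv2.resize(bot.camera('scene')[100:300,180:430],None,fx=3,fy=3)
cv2.imwrite('pics/sc3.png',a)
cv2.imwrite('pics/top3.png',cv2.resize(bot.camera('top')[125:295,140:370],None,fx=3.4,fy=3.4,interpolation=cv2.INTER_CUBIC))
E
```

```text
clock: 5.25
eef_pos: [0.546, 0.0764, 0.1157]
tool_rot: [-0.496, 0.868, 0.0, -0.0]
ft_force: [-0.1, -0.1, -3.7]
grip_width: 0.0153
clock: 5.5
eef_pos: [0.547, 0.0759, 0.1162]
tool_rot: [-0.493, 0.87, -0.0, 0.0]
ft_force: [0.1, -0.7, -3.4]
grip_width: 0.0153
[0.546982   0.07589001 0.11619613] [[-0.514 -0.858  0.   ]
 [-0.858  0.514 -0.   ]
 [ 0.    -0.    -1.   ]] 59.077639361309764
```

View pics/sc3.png

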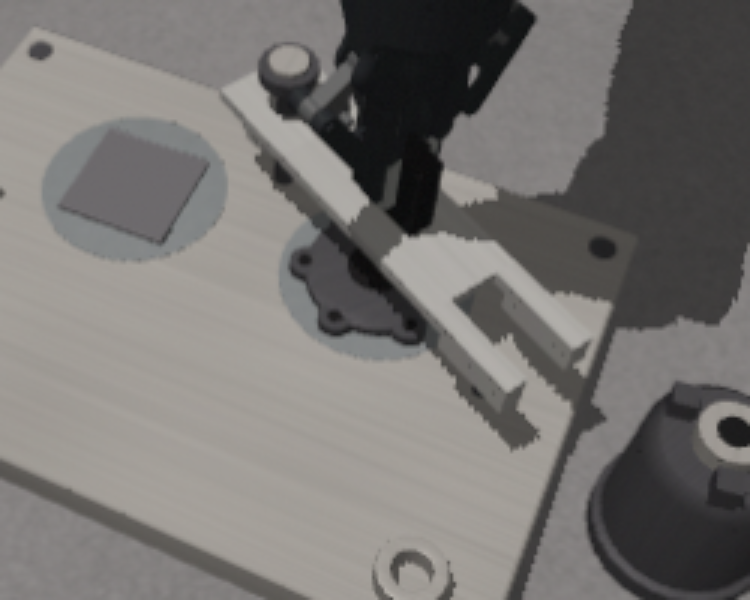

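View pics/top3.png

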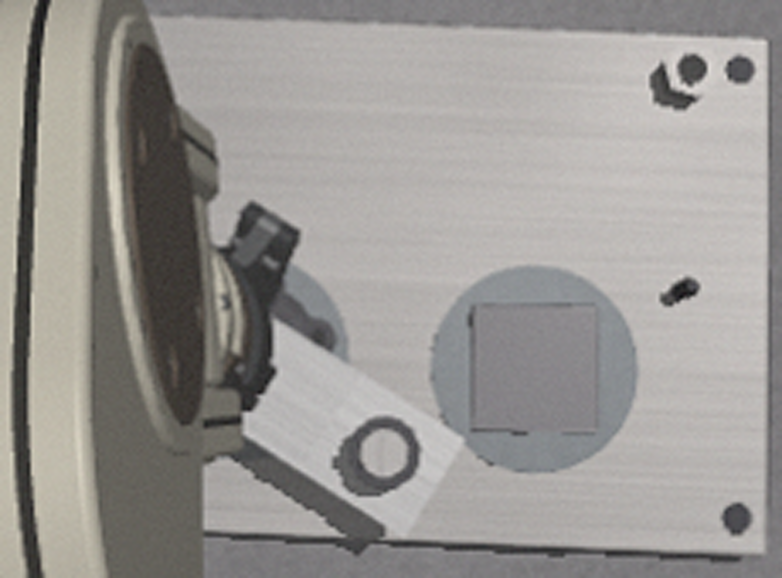

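```bash
python3 - <<'E'
from h import *
f=lambda X:((X[0]+.5)/3-.5+180,(X[1]+.5)/3-.5+100)
a,b=[at("scene",f(X),.095)[:2] for X in((497,403),(588,343))]
m=(a+b)/2;print("ends",a,b,np.linalg.norm(a-b),"mid",m)
bolt=at("scene",f((290,60)),.128)[:2];print("bolt scene",bolt)
s=at("scene",(341.5,221.5),.06)[:2];print("stud scene",s)
u=np.array([.514,.858]);u=np.array([np.cos(np.radians(59.2)),np.sin(np.radians(59.2))])
print("fork mid",m-u*.032, "expected from tcp", np.array([.547,.0759])+u*.09)
# slot bottom at (455,300)-(498,273): 156 from hole
c=sum(at("scene",f(X),.095)[:2] for X in((455,300),(498,273)))/2;print("slotbottom",c,"fork",c+u*.024, np.degrees(np.arctan2(*(m-c)[::-1])))
print("proj stud z.06/.03",[(np.array(proj("scene",[.594,.150,z])[0])-[180,100])*3 for z in(.06,.03)])
E
```

```text
ends [0.64072746 0.16496648] [0.59023988 0.19483428] 0.058660736381306255 mid [0.61548367 0.17990038]
bolt scene [ 0.50299088 -0.00085799]
stud scene [0.6001277  0.15195087]
fork mid [0.5990983  0.15241367] expected from tcp [0.59308386 0.15320639]
slotbottom [0.58033129 0.13526076] fork [0.59262032 0.1558758 ] 51.78061914165819
proj stud z.06/.03 [array([484.53986022, 353.94104376]), array([475.8005028 , 383.92276024])]
```

Measured fork is about (0.595, 0.154) and the stud about (0.596, 0.151), and the cover agrees with a grip at (0.549, 0.074). I'll shift (+2, -2) mm and lower.

```bash
python3 -m jog '[[[0.001,-0.001,-0.002,0,0,0,255],[0.002,-0.002,-0.005,0,0,0,255],[0.002,-0.002,-0.01,0,0,0,255],[0.002,-0.002,-0.014,0,0,0,255],[0.002,-0.002,-0.018,0,0,0,255],[0.002,-0.002,-0.022,0,0,0,255],[0.002,-0.002,-0.026,0,0,0,255],[0.002,-0.002,-0.03,0,0,0,255],[0.002,-0.002,-0.03,0,0,0,255],[0.002,-0.002,-0.03,0,0,0,255]]]'; python3 -c "
from workcell import bot
import cv2
cv2.imwrite('pics/sc4.png',cv2.resize(bot.camera('scene')[100:300,180:430],None,fx=3,fy=3))"
```

```text
clock: 6.43
eef_pos: [0.5484, 0.0741, 0.0859]
tool_rot: [-0.494, 0.869, 0.0, -0.0]
ft_force: [-0.2, -0.4, -3.4]
grip_width: 0.0153
```

View pics/sc4.png

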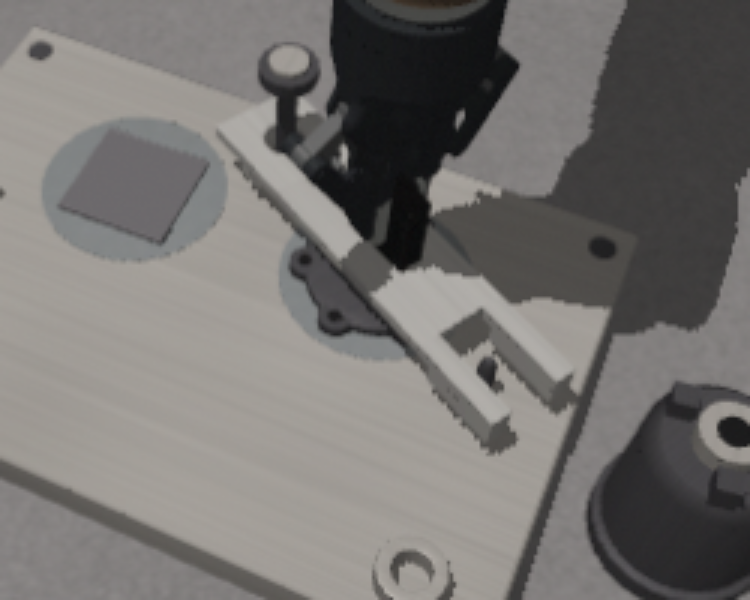

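The picture shows the stud top at (487,368) inside the slot, with no contact force. I'll lower the last 14 mm, release, then retreat.

```bash
python3 -m jog '[[[0,0,-0.003,0,0,0,255],[0,0,-0.006,0,0,0,255],[0,0,-0.009,0,0,0,255],[0,0,-0.012,0,0,0,255],[0,0,-0.0135,0,0,0,255],[0,0,-0.014,0,0,0,255],[0,0,-0.014,0,0,0,255],[0,0,-0.014,0,0,0,255]]]'; python3 -m jog '[[[0,0,0,0,0,0,200],[0,0,0,0,0,0,150],[0,0,0,0,0,0,100],[0,0,0,0,0,0,50],[0,0,0,0,0,0,0],[0,0,0,0,0,0,0],[0,0,0,0,0,0,0],[0,0,0,0,0,0,0],[0,0,0,0,0,0,0]]]'
```

```text
clock: 7.15
eef_pos: [0.5487, 0.0741, 0.0723]
tool_rot: [-0.494, 0.87, -0.0, 0.0]
ft_force: [0.3, 0.9, -4.8]
grip_width: 0.0154
clock: 7.9
eef_pos: [0.5486, 0.0741, 0.0723]
tool_rot: [-0.494, 0.87, -0.0, -0.0]
ft_force: [1.3, 0.4, 0.4]
grip_width: 0.0855
```

```bash
python3 -m jog '[[[0,0,0.01,0,0,0,0],[0,0,0.03,0,0,0,0],[0,0,0.055,0,0,0,0],[0,0,0.08,0,0,0,0],[0,0,0.11,0,0,0,0],[-0.02,0,0.14,0,0,0,0],[-0.05,0,0.15,0,0,0,0],[-0.08,0,0.15,0,0,0,0],[-0.11,0,0.15,0,0,0,0],[-0.14,0,0.15,0,0,0,0]]]'; python3 -m jog '[[[-0.03,0,0,0,0,0,0],[-0.06,0,0,0,0,0,0],[-0.08,0,0,0,0,0,0],[-0.09,0,0,0,0,0,0],[-0.09,0,0,0,0,0,0]]]'; python3 -c "
from workcell import bot
import cv2,numpy as np
a=cv2.resize(bot.camera('scene')[100:300,180:430],None,fx=2,fy=2)
b=cv2.resize(bot.camera('top')[125:295,140:370],None,fx=2,fy=2)
b=cv2.copyMakeBorder(b,0,a.shape[0]-b.shape[0],0,300-0*1,0)if 0 else b
c=np.zeros((600,520,3),np.uint8)
c[:260,:]=cv2.resize(a,(325,260)).shape and 0
cv2.imwrite('pics/sc5.png',cv2.resize(a,None,fx=1.5,fy=1.5));cv2.imwrite('pics/top5.png',cv2.resize(b,None,fx=1.7,fy=1.7))"
```

```text
clock: 8.73
eef_pos: [0.4075, 0.0741, 0.2234]
tool_rot: [-0.494, 0.87, -0.0, 0.001]
ft_force: [-0.6, -0.5, 0.5]
grip_width: 0.0851
clock: 9.15
eef_pos: [0.3173, 0.074, 0.2231]
tool_rot: [-0.494, 0.869, -0.0, 0.001]
ft_force: [-0.1, 0.8, -0.2]
grip_width: 0.0856
```

View pics/sc5.png

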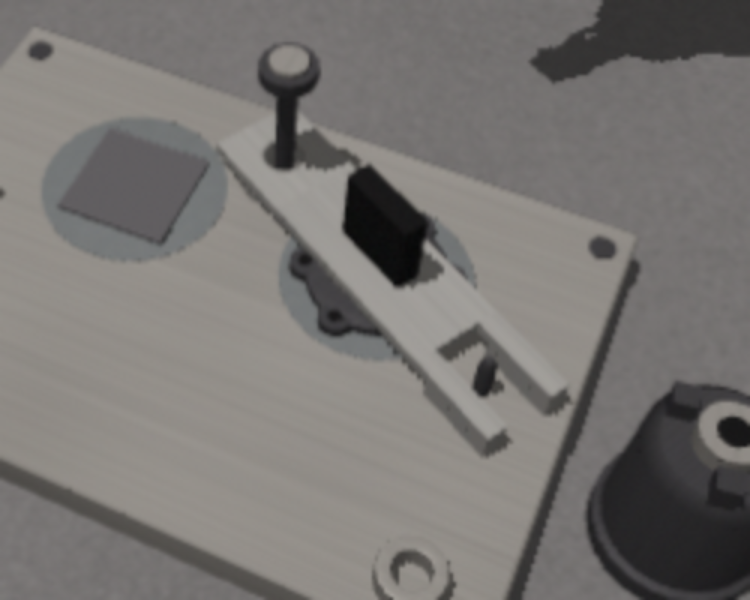

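View pics/top5.png

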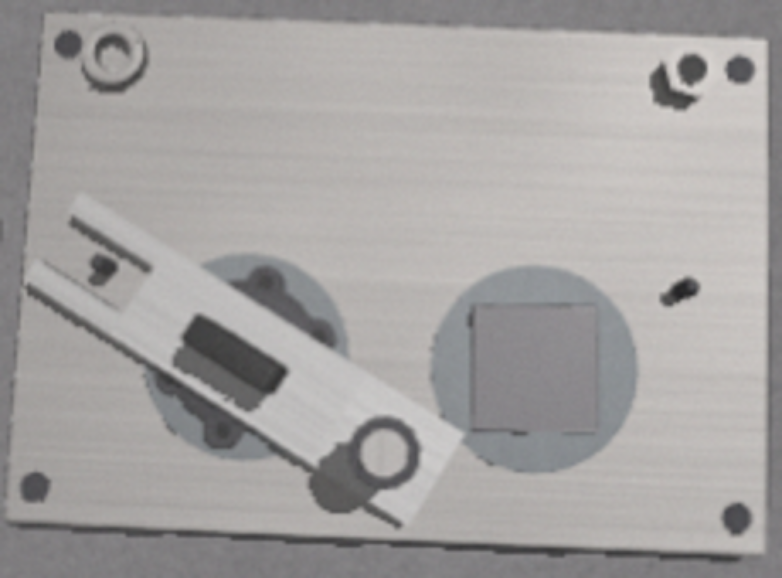

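Both views show the strap flat over the cover. The stud sits inside the slot (top view at (102,268), scene view at (485,375)) and the gripper is clear. I'll check the numbers and then hand in.

```bash
python3 - <<'E'
from h import *
W=lambda X,z:at("top",((X[0]+.5)/3.4-.5+140,(X[1]+.5)/3.4-.5+125),z)[:2]
g=W((236,350),.1);e=(W((78,195),.05)+W((28,262),.05))/2;sb=(W((152,270),.05)+W((122,310),.05))/2
u=(e-sb)/np.linalg.norm(e-sb);print("slot len",np.linalg.norm(e-sb))
fk=(sb*.5+e*.5)-u*.004
c=np.array([.549,.073]);s=W((106,267),.06)
t=-.01324;Rt=np.array([[np.cos(t),np.sin(t)],[-np.sin(t),np.cos(t)]])
fx=Rt@(fk-[.5021,-.0045]);print("grip-cover",np.linalg.norm(g-c),"fork-stud",fk-s,"fork in fixture",fx)
if np.linalg.norm(g-c)<.018 and abs(fx[0]-.09)<.015 and abs(fx[1]-.156)<.015: bot.job_done();print("handed in")
E
```

```text
slot len 0.05687705586761654
grip-cover 0.0026579946448128536 fork-stud [0.00285801 0.00525485] fork in fixture [0.09151526 0.1567754 ]
the job is handed in; nothing more can be done
handed in
```

The strap now lies over the round cast pump cover with its fork over the stud beyond it. The gripper has let go and backed clear. I handed the job in at about 9.3 s on the robot's clock; it reports no verdict.

I took the strap by its black grip, lifted it 45 mm and swung it 53° about the bolt. After a 2 mm correction along each of x and y, I lowered it and released it.

**Last checks (from the top camera):**
- **Grip:** about 3 mm from the cover's centre (limit 25 mm).
- **Fork:** at about (91.5, 156.8) mm in the fixture, against the stud at (90, 156) mm (limit 18 mm per axis).
- **Flatness and contact:** both views show the strap lying flat and the gripper clear. I judged this by eye and did not measure tilt or foot height.
- **Force:** the largest wrist force in the reports at the end of each move was about 5 N.

**Disagreement:** the two cameras' estimates of the stud position differed by up to 6 mm, and the left stud's own measurement was 4.5 mm off the fixture fit. Both fall within the limits.

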